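# Put the mixed fly stocks away

### The job

Put the mixed stocks in the middle of the bench away where each kind belongs: the two round vials into empty openings of the blue rack, the two square bottles into the cells of the grey carrier, one to a cell, and the agar plate flat on the floor of the steel tray beside the plate that is already there. Everything ends standing upright or lying flat, fully down and released; set things down rather than dropping them, tip nothing over, and leave the vial and the plate that are already put away where they are.

Things in the scene. Friction and masses are not known exactly. Their poses are not given: they have to be found in the camera images.
- vial_1: clear round culture vial, standing upright: diameter 28.5 mm, barrel 95 mm high, brown food in the bottom, cream foam plug to 105 mm (about 32 g; grip the barrel, any height from 55 to 95 mm). Origin: centre of the underside, z up. Starts loose on the bench between the trays
- vial_2: a second vial, the same: clear round culture vial, standing upright: diameter 28.5 mm, barrel 95 mm high, brown food in the bottom, cream foam plug to 105 mm (about 32 g; grip the barrel, any height from 55 to 95 mm). Origin: centre of the underside, z up. Starts loose on the bench between the trays
- bottle_1: clear stock bottle, standing upright: square body 57 x 57 mm up to 62 mm, shoulder to 72 mm, round neck of 42 mm diameter from 72 to 103 mm, cream foam plug to 113 mm (about 95 g; grip the neck). Origin: centre of the underside, z up, x and y square to the sides of the body. Starts loose on the bench between the trays
- bottle_2: a second bottle, the same: clear stock bottle, standing upright: square body 57 x 57 mm up to 62 mm, shoulder to 72 mm, round neck of 42 mm diameter from 72 to 103 mm, cream foam plug to 113 mm (about 95 g; grip the neck). Origin: centre of the underside, z up, x and y square to the sides of the body. Starts loose on the bench between the trays
- plate: agar plate lying flat: closed clear round dish, diameter 60 mm, 15 mm high, dark reddish-brown jelly inside (about 30 g). Origin: centre of the underside, z up. Starts loose on the bench between the trays
- vial_rack: blue perforated vial rack, 110 (x) x 162 (y) mm. Its deck, top 44 mm above the bench, has six square 46 mm openings, centred at x = -26 and 26, y = -52, 0 and 52 mm; vials stand on the base plate below, top at 4 mm. The opening at (-26, -52) is already taken. Origin: centre of the underside, on the bench, z up. Fixed, at one of four places left and right of the loose things
- bottle_carrier: grey open box, 86 (x) x 167 (y) mm, 48 mm high, walls and floor 5 mm thick; a wall across the middle leaves two empty cells 76 x 76 mm, centred at x = 0, y = -40.5 and 40.5 mm. Origin: centre of the underside, on the bench, z up. Fixed, at one of four places left and right of the loose things
- plate_tray: shallow steel tray, 96 (x) x 180 (y) mm, floor 3 mm thick, lip 3 mm thick and 9 mm above the bench. A plate lies in its -y half; its +y half is free. Origin: centre of the underside, on the bench, z up. Fixed, at one of four places left and right of the loose things; the fourth place holds a closed pipette-tip box 85 x 125 x 50 mm, not part of the job
- racked_vial: the vial that already stands in the rack, the same as the loose ones. Origin: centre of the underside, z up
- tray_plate: the plate that already lies in the steel tray, the same as the loose one, centre near (0, -50) mm of the tray. Origin: centre of the underside, z up
Not all that is in view belongs to the job. What is shaped like the vial_2 but black is not meant. What is shaped like the plate but green or yellow is not meant.

How it is judged:
At the end, for the whole second after the job is handed in: Both vials stand on the rack's base (underside below 8 mm, lean under 0.12 rad), both bottles on the carrier's floor (9 mm, 0.12 rad), the plate on the tray's floor (7 mm, 0.08 rad), all inside and at rest; the racked vial and the tray's first plate within 20 mm of their starts (x of vial_1 in the frame of vial_rack between -0.05 and 0.05 m and y of vial_1 in the frame of vial_rack between -0.076 and 0.076 m and z of each of vial_1, vial_2 in the frame of vial_rack below 0.008 m and angle between each of vial_1, vial_2, bottle_1, bottle_2, racked_vial's own z axis and vertical below 0.12 rad and linear speed of each of vial_1, vial_2, bottle_1, bottle_2, plate, racked_vial, tray_plate below 0.02 m/s and angular speed of each of vial_1, vial_2, bottle_1, bottle_2, plate below 0.2 rad/s and x of vial_2 in the frame of vial_rack between -0.05 and 0.05 m and y of vial_2 in the frame of vial_rack between -0.076 and 0.076 m and x of bottle_1 in the frame of bottle_carrier between -0.036 and 0.036 m and y of bottle_1 in the frame of bottle_carrier between -0.077 and 0.077 m and z of each of bottle_1, bottle_2 in the frame of bottle_carrier below 0.009 m and x of bottle_2 in the frame of bottle_carrier between -0.036 and 0.036 m and y of bottle_2 in the frame of bottle_carrier between -0.077 and 0.077 m and x of plate in the frame of plate_tray between -0.03 and 0.03 m and y of plate in the frame of plate_tray between -0.072 and 0.072 m and z of plate in the frame of plate_tray below 0.007 m and angle between each of plate, tray_plate's own z axis and vertical below 0.08 rad and distance of each of racked_vial, tray_plate from where it was at the start of the episode below 0.02 m); the robot touches nothing.
It fails at once if a loose vial, bottle or plate is tipped over (leans more than 0.6 rad) (angle between any of vial_1, vial_2, bottle_1, bottle_2, plate's own z axis and vertical above 0.6 rad).
It fails at once if a vial, bottle or plate is dropped: off the fingers it falls faster than 0.4 m/s with its underside over 20 mm above the bench ((height (world z) of vial_1 above 0.02 m and contact force between the fingers and vial_1 below 0.02 N and linear speed of vial_1 above 0.4 m/s) or (height (world z) of vial_2 above 0.02 m and contact force between the fingers and vial_2 below 0.02 N and linear speed of vial_2 above 0.4 m/s) or (height (world z) of bottle_1 above 0.02 m and contact force between the fingers and bottle_1 below 0.02 N and linear speed of bottle_1 above 0.4 m/s) or (height (world z) of bottle_2 above 0.02 m and contact force between the fingers and bottle_2 below 0.02 N and linear speed of bottle_2 above 0.4 m/s) or (height (world z) of plate above 0.02 m and contact force between the fingers and plate below 0.02 N and linear speed of plate above 0.4 m/s)).
It fails at once if the vial already racked or the plate already in the tray is shifted more than 20 mm (distance of any of racked_vial, tray_plate from where it was at the start of the episode above 0.02 m).
It also fails if it takes over 134 s, if anything falls off the work surface, if the arm or the gripper's body presses on something with over 40 N, if the wrist force passes 120 N, or if a joint passes its speed limit or range.

### The arm

A 7-joint arm with a two-finger parallel gripper is mounted at the origin on the work surface. World frame = base frame: x ahead of the robot, y to its left, z up, the work surface at z = 0. Lengths are in m, angles in rad, forces in N, time in s.
With the tool pointing down it reaches from about 0.4 to 0.875 m from the base axis. Payload 19.3 kg.
Tool frame: the origin (TCP) lies at the very end of the fingers, on their centre line; the grasp point (between the pads) lies 19 mm behind it; z points along the fingers, y is the line along which they close (so a half turn about z gives the same grasp; the last joint's range is limited). The gripper opens to 85 mm and grips with 20 to 120 N. Pads are 22 mm wide; open, the fingers measure 114 mm over their backs; the gripper's body (76 mm by 85 mm) begins 54 mm behind the grasp point. The pads swing forward as they close: fully open they stand 13 mm farther back than shut.
Start: joints at [1.267, 0.521, -0.036, 1.599, 0.021, 1.021, -0.113], TCP at [0.145, -0.608, 0.231] pointing down, gripper open.
Joint ranges: [-2.91, 2.91], [-0.3, 2.13], [-1.5, 1.42], [0.17, 2.43], [-1.26, 4.41], [0.16, 1.93], [-2.52, 2.52]. Speed limits (rad/s): [1.89, 1.89, 2.39, 2.39, 3.01, 3.01, 3.01].

### API

Orientations are given as [roll, pitch, yaw] about the fixed x, y, z axes, in that order (R = Rz(yaw) Ry(pitch) Rx(roll)).
In Python, from workcell import bot gives the robot as it stands.
- The arm moves only by the shell command python3 -m crank 'ROWS' [FORCE]. ROWS is a JSON object of lists of equal length, an entry for each row: "travel": the shift along the world's x, y, z in cm, a list of three; "turn": the turn, a rotation vector about the world's x, y, z in degrees, a list of three; "gripper": the closure, from 0 (fully open) to 1 (shut). A call has exactly 5 rows; each row is the pose to reach, as a shift and turn from the pose commanded when the call began; what a row does not reach only later rows make up. A row lasts 1/10 s, in which the tool goes at most 50 mm and 8.59 degrees, less where a joint would pass 70% of its speed; a pose out of reach is approached as far as the arm can. A call with a gripper value outside its range is refused whole. The fingers move at their own pace and stop on an object; FORCE is the grip in N (left out, the last holds). Time passes only in rows, so rows that repeat a pose let the fingers close, or fill a call up. It gives the time, the measured TCP pose, the force, the opening and the grip force at its end, in the units of the state.
- bot.observe(): the state, without advancing time (a new reading comes with each control period).
- bot.grab_frame(name): name is "scene" or "top"; returns a dict with "pixels" (480x640x3 uint8, red, green, blue), "fx", "fy", "cx", "cy" (pixels), "extrinsics" (4x4, takes a point from world to camera coordinates). Camera axes: x right, y down, z forward; pixel columns grow to the right and rows downward; lengths in m; the calibration is good to about 2 mm. A picture is of the moment at which its call begins. There is no depth.
- bot.job_done(): hands the job in; it is judged then, once.
The state is a dict: "clock": time; "qpos": joint angles; "qd": joint speeds; "joint_efforts": joint torques, N m; "position": TCP position; "tool_rot": TCP orientation; "force": force on the tool from outside, world axes, zero at the start; "moment": the same for the moment, N m; "grip_width": finger opening in m; "finger_force": force on a finger pad.
Only numpy, scipy, OpenCV 4.12 (cv2) and the standard library are available. Lean on these libraries where they do the work, as an engineer would, in place of code of your own. Each camera call takes 0.05 s, during which the arm holds its last target. There are 200 camera calls.

## Working session

There is one attempt and no reset: what is moved stays moved. The work goes in short steps, Python scripts to look and compute and a shell command to move; the robot and the scene stay as the last step left them, time stands still between calls to the robot, and variables do not carry over. Pictures are saved under pics/ and viewed, at most 14 in all, crops included, and the job is handed in when it is done.

```bash
mkdir -p pics; ls; python3 - <<'E'
from workcell import bot
import cv2,numpy as np,pickle
s=bot.observe();print(s['position'],s['tool_rot'],s['clock'],s['grip_width'])
d={}
for n in("scene","top"):
    f=bot.grab_frame(n);d[n]=f
    cv2.imwrite(f"pics/{n}0.png",f["pixels"][:,:,::-1]);print(n,f['fx'],f['fy'],f['cx'],f['cy']);print(np.round(f['extrinsics'],4))
pickle.dump(d,open('f0.pkl','wb'))
E
```

```text
pics
[ 0.14466847 -0.60768992  0.23073545] [-3.14049177e+00  6.90940915e-05  2.33733160e-01] 0.0 0.08539682372630271
scene 537.7485299216904 537.7485299216904 325.18098650313084 247.78161476159167
[[-0.0461  0.9989  0.0035  0.0355]
 [ 0.5594  0.0287 -0.8284 -0.2607]
 [-0.8276 -0.0362 -0.5601  1.3248]
 [ 0.      0.      0.      1.    ]]
top 491.5577422444734 491.5577422444734 310.0891761794638 241.55619067398652
[[-0.0097 -0.9992 -0.0395 -0.0029]
 [-0.9858  0.0161 -0.1669  0.5182]
 [ 0.1674  0.0373 -0.9852  0.7534]
 [ 0.      0.      0.      1.    ]]
```

View pics/scene0.png

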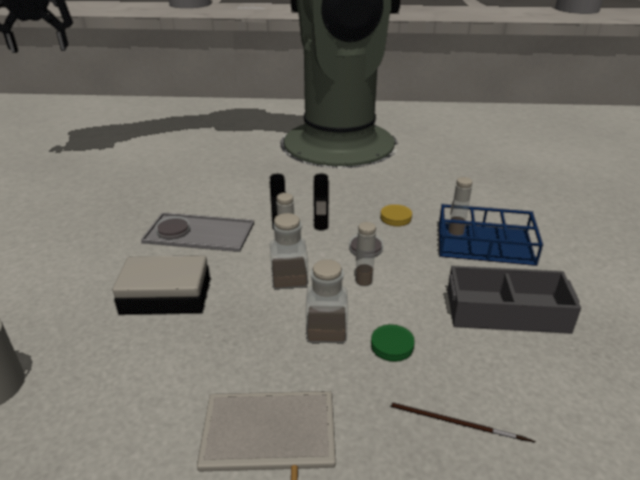

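View pics/top0.png

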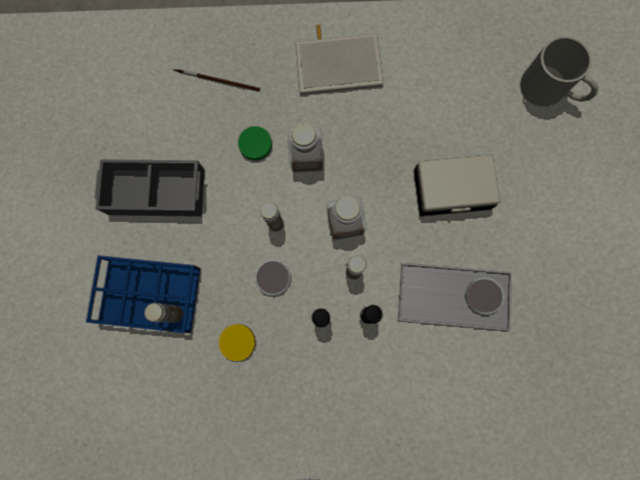

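Top view: cream-plugged vials at (271,212) and (356,267), black look-alikes at (321,317) and (372,314). Bottles are at (304,135) and (347,208). The reddish-brown plate is at (273,278), with yellow (237,342) and green (255,142) decoys and the tray's own plate at (486,296). The rack and carrier are on the left (+y), the tray and tip box on the right. I'll check these in close crops.

```bash
python3 - <<'E'
import cv2,numpy as np,pickle
d=pickle.load(open('f0.pkl','rb'))
def crop(n,x0,x1,y0,y1,k,st=20):
    im=cv2.resize(d[n]['pixels'][y0:y1,x0:x1,::-1],None,fx=k,fy=k,interpolation=cv2.INTER_CUBIC)
    im=np.clip(im*1.5,0,255).astype(np.uint8).copy()
    for u in range(-(-x0//st)*st,x1,st):
        cv2.line(im,((u-x0)*k,0),((u-x0)*k,5),(0,0,255),1);cv2.putText(im,str(u),((u-x0)*k-10,15),0,.35,(0,0,255),1)
    for v in range(-(-y0//st)*st,y1,st):
        cv2.line(im,(0,(v-y0)*k),(5,(v-y0)*k),(0,0,255),1);cv2.putText(im,str(v),(6,(v-y0)*k+4),0,.35,(0,0,255),1)
    return im
def canvas(a,name):
    w=max(i.shape[1] for i in a)
    cv2.imwrite(name,np.vstack([cv2.copyMakeBorder(i,0,0,0,w-i.shape[1],0) for i in a]))
canvas([crop('top',220,400,115,335,1*2)],'/tmp/x.png')
a=crop('top',82,212,150,340,3);b=crop('top',390,520,255,340,3);c=crop('scene',135,260,205,255,3)
r=np.vstack([b,c[:,:] if c.shape[1]==b.shape[1] else cv2.copyMakeBorder(c,0,0,0,b.shape[1]-c.shape[1],0)])
h=max(a.shape[0],r.shape[0]);p=lambda i:cv2.copyMakeBorder(i,0,h-i.shape[0],0,0,0)
cv2.imwrite('pics/c1.png',np.hstack([p(a),p(r)]))
cv2.imwrite('pics/c2.png',crop('scene',425,585,170,335,3))
a=crop('top',220,400,115,335,2);b=crop('scene',260,420,165,345,2)
h=max(a.shape[0],b.shape[0])
cv2.imwrite('pics/c3.png',np.hstack([p(a) if a.shape[0]==h else a,cv2.copyMakeBorder(b,0,h-b.shape[0],0,0,0)]))
def blobs(n,lo):
    im=d[n]['pixels'].astype(int);m=((im.min(2)>lo)).astype(np.uint8)
    N,L,S,C=cv2.connectedComponentsWithStats(m)
    for i in range(1,N):
        if 25<S[i,4]<900:print(n,S[i],C[i].round(1))
P=d['top']['pixels'];print(P[267,356],P[135,304],P[240,230],P[278,273]);
S=d['scene']['pixels'];print(S[230,367],S[270,327],S[200,285],S[150,150])
blobs('top',150);blobs('scene',150)
E
```

```text
[141 142 131] [139 140 133] [133 132 120] [78 71 71]
[138 130 115] [150 141 125] [136 129 114] [148 144 134]
```

View pics/c1.png

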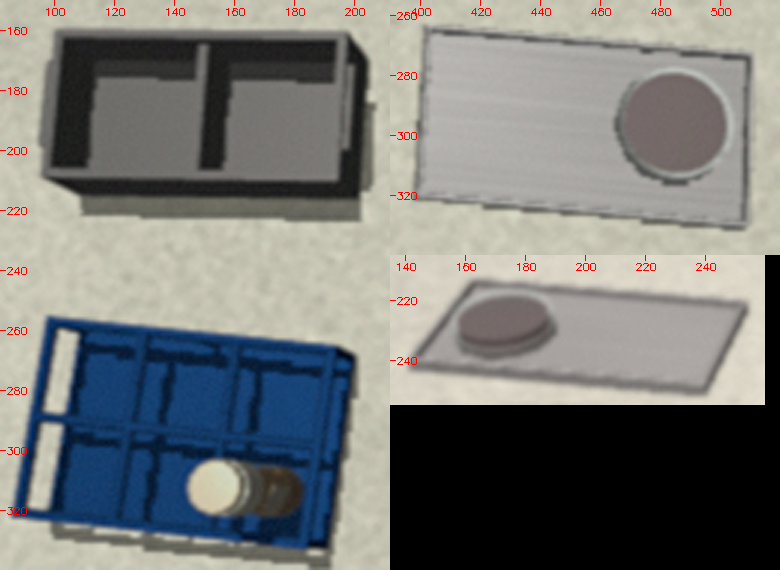

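View pics/c2.png

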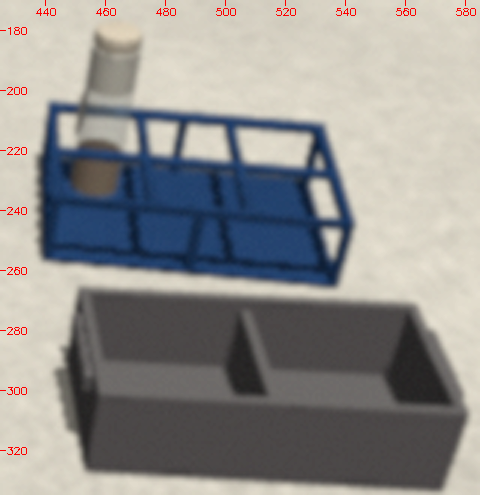

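View pics/c3.png

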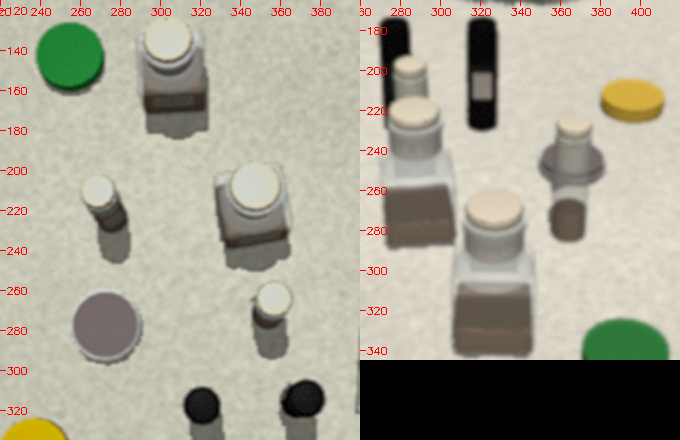

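The crops confirm it: both vials and both bottles have cream plugs, the loose plate is reddish-brown, and black, green and yellow are decoys. Rack, carrier and tray are nearly square to the world. Next I triangulate the points I read.

```bash
cat > geo.py <<'E'
import numpy as np,cv2
def cam(f): return np.array([[f['fx'],0,f['cx']],[0,f['fy'],f['cy']],[0,0,1]]),np.array(f['extrinsics'])
def tri(fs,ft,a,b):
    P=[k@e[:3] for k,e in (cam(fs),cam(ft))]
    X=cv2.triangulatePoints(P[0],P[1],np.array(a,float).reshape(2,1),np.array(b,float).reshape(2,1)).ravel();return X[:3]/X[3]
def ray(f,p,z):
    K,E=cam(f);R=E[:3,:3];C=-R.T@E[:3,3];d=R.T@np.linalg.solve(K,[p[0],p[1],1]);return C+d*(z-C[2])/d[2]
E
python3 - <<'E'
import pickle,numpy as np,cv2
from geo import *
d=pickle.load(open('f0.pkl','rb'));s,t=d['scene'],d['top']
np.set_printoptions(precision=4,suppress=True)
for n,a,b,z in [('vialA',(367,227),(269,210),.105),('vialB',(285,198),(357,264.5),.105),('botA',(327,269),(304,135),.113),('botB',(287,220.5),(347.5,208),.113),('plate',(366,245),(273,277.5),.015),('black1',(321.,178),(321,318),.1),('black2',(277.5,178),(372.5,313.5),.1)]:
    print(n,tri(s,t,a,b),'ray top',ray(t,b,z)[:2],'scene',ray(s,a,z)[:2])
# corners ordered far-left(+x+y), far-right(+x-y), near-right, near-left
for n,S,T,z,w,h in [('rack',[(542.3,245),(440,236.7),(441.7,204),(532.3,212)],[(98,256),(194.7,266),(184.7,332),(86,321.3)],.044,.110,.162),
 ('carrier',[(580.3,307.3),(458.3,301),(451.7,266.7),(563.7,272)],[(100.3,160),(198,160.7),(195.3,210),(96.3,209)],.048,.086,.167),
 ('tray',[(241,250.7),(142.3,241.7),(163.3,214.3),(254,221)],[(402.3,264.3),(510,273.3),(509,331),(399.3,321)],.009,.096,.18)]:
    X=np.array([tri(s,t,a,b) for a,b in zip(S,T)]);print(n);print(X)
    R=np.array([ray(t,b,z) for b in T]);Q=np.array([ray(s,a,z) for a in S])
    for l,G in (('tri',X),('top',R),('scn',Q)):
        ex=(G[0]+G[1]-G[2]-G[3])[:2]/2;ey=(G[0]+G[3]-G[1]-G[2])[:2]/2
        print(l,'c',G.mean(0),'size',np.hypot(*ex),np.hypot(*ey),'yaw deg',np.degrees([np.arctan2(ex[1],ex[0]),np.arctan2(-ey[0],ey[1])]))
print('tray plate',ray(t,(390+288/3,255+(125)/3),.015))
E
```

```text
vialA [0.5581 0.0515 0.1013] ray top [0.5572 0.0499] scene [0.5638 0.0522]
vialB [ 0.4727 -0.0805  0.1001] ray top [ 0.4722 -0.0809] scene [ 0.4816 -0.0787]
botA [ 0.6747 -0.0032  0.107 ] ray top [ 0.6723 -0.0045] scene [ 0.6827 -0.002 ]
botB [ 0.5571 -0.068   0.1085] ray top [ 0.5561 -0.0685] scene [ 0.5646 -0.0665]
plate [0.4641 0.056  0.0064] ray top [0.4633 0.0538] scene [0.4769 0.0563]
black1 [ 0.3947 -0.0257  0.0987] ray top [ 0.3947 -0.0266] scene [ 0.3972 -0.0249]
black2 [ 0.4004 -0.1014  0.0996] ray top [ 0.4004 -0.102 ] scene [ 0.4012 -0.1008]
rack
[[0.5003 0.341  0.0403]
 [0.4815 0.1789 0.039 ]
 [0.3759 0.1934 0.042 ]
 [0.3942 0.3535 0.0409]]
tri c [0.438  0.2667 0.0406] size 0.1067434188010536 0.1621882957431816 yaw deg [-7.2511 -6.5856]
top c [0.4376 0.2648 0.044 ] size 0.10617974658764995 0.16180304949070468 yaw deg [-6.9656 -6.5962]
scn c [0.4433 0.2655 0.044 ] size 0.10964188982269964 0.16084020974981056 yaw deg [-7.9024 -6.614 ]
carrier
[[0.6635 0.3446 0.0465]
 [0.6584 0.1786 0.0465]
 [0.5742 0.1818 0.0442]
 [0.5793 0.3485 0.044 ]]
tri c [0.6188 0.2634 0.0453] size 0.08423199029276955 0.16635385757353338 yaw deg [-2.4075 -1.7498]
top c [0.6179 0.2608 0.048 ] size 0.08473703925994992 0.16641372922815884 yaw deg [-1.1734 -1.7161]
scn c [0.6219 0.2633 0.048 ] size 0.08104600811054671 0.16494451267390647 yaw deg [-2.17   -1.7617]
tray
[[ 0.4837 -0.1608  0.0004]
 [ 0.4659 -0.3388  0.0014]
 [ 0.3716 -0.3294  0.0023]
 [ 0.3896 -0.1522  0.0037]]
tri c [ 0.4277 -0.2453  0.002 ] size 0.0946526188652324 0.17851739245179077 yaw deg [-5.4522 -5.7523]
top c [ 0.4276 -0.2452  0.009 ] size 0.09374891706823664 0.1764861857536227 yaw deg [-5.3371 -5.7204]
scn c [ 0.4389 -0.2402  0.009 ] size 0.09646084253450145 0.17625679903409378 yaw deg [-4.6743 -5.5452]
tray plate [ 0.4274 -0.2939  0.015 ]
```

Positions agree with the stated sizes, with heights about 4 mm low from the scene camera's bias. I'll use the top-view rays for x and y. First reach is vial B at (0.472,-0.081).

```bash
python3 -m crank '{"travel":[[2.5,4.1,0],[5,8.1,0],[7.5,12.2,0],[10,16.2,0],[12.6,20.3,0]],"turn":[[0,0,-2.7],[0,0,-5.4],[0,0,-8],[0,0,-10.7],[0,0,-13.4]],"gripper":[0,0,0,0,0]}' 25
python3 -m crank '{"travel":[[2.5,4.1,0],[5,8.1,0],[7.5,12.2,0],[10,16.2,0],[12.6,20.3,0]],"turn":[[0,0,0],[0,0,0],[0,0,0],[0,0,0],[0,0,0]],"gripper":[0,0,0,0,0]}'
python3 -m crank '{"travel":[[2.5,4.1,0],[5,8.1,-1],[7.5,12.1,-2],[7.5,12.1,-4],[7.5,12.1,-4]],"turn":[[0,0,0],[0,0,0],[0,0,0],[0,0,0],[0,0,0]],"gripper":[0,0,0,0,0]}'
python3 - <<'E'
from workcell import bot
import cv2
for n in("scene","top"):
    cv2.imwrite(f"pics/{n}1.png",bot.grab_frame(n)["pixels"][:,:,::-1])
s=bot.observe();print(s['position'],s['tool_rot'],s['clock'])
E
```

```text
clock: 0.6
position: [0.2712, -0.4032, 0.2312]
tool_rot: [-3.141, 0.0, -0.002]
force: [1.5, -1.0, -0.3]
grip_width: 0.0855
finger_force: 0.0
clock: 1.1
position: [0.3973, -0.2003, 0.2314]
tool_rot: [3.141, -0.0, -0.0]
force: [1.0, -1.1, 0.3]
grip_width: 0.0852
finger_force: 0.0
clock: 1.6
position: [0.4708, -0.0799, 0.1893]
tool_rot: [-3.141, 0.004, 0.002]
force: [0.1, -0.5, -0.3]
grip_width: 0.0852
finger_force: 0.0
[ 0.47124615 -0.08164385  0.1913622 ] [ 3.14145939e+00  1.22219833e-03 -9.10607264e-04] 1.7
```

View pics/scene1.png

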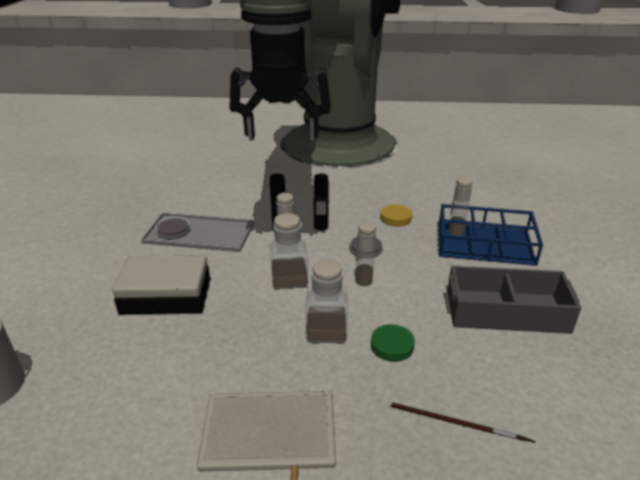

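The gripper sits over vial B (tips at 249 and 313, plug at 285), which matches the projection. Descend and grip.

```bash
python3 -m crank '{"travel":[[0.1,0,-4],[0.1,0,-8],[0.1,0,-11],[0.1,0,-12.5],[0.1,0,-12.9]],"turn":[[0,0,0],[0,0,0],[0,0,0],[0,0,0],[0,0,0]],"gripper":[0,0,0,0,0]}' 25
python3 -m crank '{"travel":[[0,0,0],[0,0,0],[0,0,0],[0,0,0],[0,0,0]],"turn":[[0,0,0],[0,0,0],[0,0,0],[0,0,0],[0,0,0]],"gripper":[0.3,0.6,1,1,1]}' 25
python3 -m crank '{"travel":[[0,0,0],[0,0,0],[0,0,0],[0,0,0],[0,0,0]],"turn":[[0,0,0],[0,0,0],[0,0,0],[0,0,0],[0,0,0]],"gripper":[1,1,1,1,1]}'
```

```text
clock: 2.2
position: [0.4722, -0.0821, 0.0617]
tool_rot: [3.141, 0.001, -0.002]
force: [0.7, 0.1, 0.0]
grip_width: 0.0856
finger_force: 0.0
clock: 2.7
position: [0.4733, -0.0811, 0.063]
tool_rot: [3.141, -0.001, -0.0]
force: [-0.4, 0.2, 7.8]
grip_width: 0.0278
finger_force: 27.0
clock: 3.2
position: [0.4734, -0.0811, 0.063]
tool_rot: [3.141, -0.001, -0.0]
force: [-0.7, 0.1, 8.8]
grip_width: 0.028
finger_force: 26.9
```

```bash
python3 -m crank '{"travel":[[0,0,1],[0,0,4],[0,0,8],[0,0,11.5],[0,0,13]],"turn":[[0,0,0],[0,0,0],[0,0,0],[0,0,0],[0,0,0]],"gripper":[1,1,1,1,1]}'
python3 -m crank '{"travel":[[0,3,0],[0,7,0],[0,11,0],[-0.1,15.5,0],[-0.2,20,0]],"turn":[[0,0,0],[0,0,0],[0,0,0],[0,0,0],[0,0,0]],"gripper":[1,1,1,1,1]}'
python3 -m crank '{"travel":[[0,4.5,0],[-0.1,9,0],[-0.1,13,0],[-0.2,17,0],[-0.2,19.4,0]],"turn":[[0,0,0],[0,0,0],[0,0,0],[0,0,0],[0,0,0]],"gripper":[1,1,1,1,1]}'
python3 -m crank '{"travel":[[0,0,0],[0,0,0],[0,0,-1.5],[0,0,-4],[0,0,-6]],"turn":[[0,0,0],[0,0,0],[0,0,0],[0,0,0],[0,0,0]],"gripper":[1,1,1,1,1]}'
python3 - <<'E'
from workcell import bot
import cv2,numpy as np
a=bot.grab_frame("scene")["pixels"][150:350,400:600,::-1];b=bot.grab_frame("top")["pixels"][150:350,60:260,::-1]
cv2.imwrite("pics/p2.png",cv2.resize(np.hstack([a,b]),None,fx=2,fy=2))
E
```

```text
clock: 3.7
position: [0.4736, -0.0811, 0.196]
tool_rot: [3.141, -0.004, -0.0]
force: [0.2, 0.7, -1.6]
grip_width: 0.0283
finger_force: 26.4
clock: 4.2
position: [0.4704, 0.1205, 0.1932]
tool_rot: [-3.142, -0.001, -0.001]
force: [0.9, 0.2, -0.2]
grip_width: 0.0277
finger_force: 26.4
clock: 4.7
position: [0.4678, 0.3162, 0.1931]
tool_rot: [-3.14, 0.0, 0.002]
force: [0.8, -0.3, -0.1]
grip_width: 0.0279
finger_force: 26.4
clock: 5.2
position: [0.4691, 0.3112, 0.1319]
tool_rot: [3.141, -0.0, -0.002]
force: [0.4, -0.2, -0.1]
grip_width: 0.0277
finger_force: 26.4
```

View pics/p2.png

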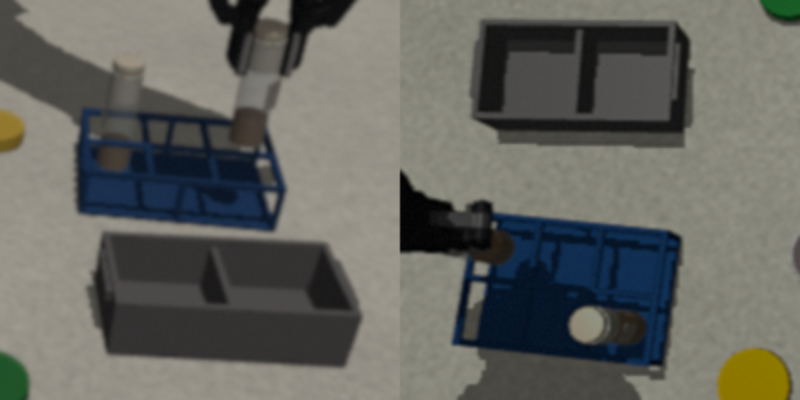

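The picture shows the vial's underside (about (107,273) in the top image) above the far-left opening. Lower it.

```bash
python3 -m crank '{"travel":[[0,0.2,-2],[0,0.2,-4],[0,0.2,-5.4],[0,0.2,-6],[0,0.2,-6.3]],"turn":[[0,0,0],[0,0,0],[0,0,0],[0,0,0],[0,0,0]],"gripper":[1,1,1,1,1]}'
python3 -m crank '{"travel":[[0,0,0],[0,0,0],[0,0,-0.1],[0,0,-0.1],[0,0,-0.1]],"turn":[[0,0,0],[0,0,0],[0,0,0],[0,0,0],[0,0,0]],"gripper":[1,1,1,1,1]}'
```

```text
clock: 5.8
position: [0.469, 0.3148, 0.0695]
tool_rot: [3.142, -0.0, -0.0]
force: [0.0, 0.8, -0.2]
grip_width: 0.0279
finger_force: 26.5
clock: 6.3
position: [0.4688, 0.315, 0.0684]
tool_rot: [-3.141, -0.0, -0.0]
force: [-0.4, -0.6, -0.4]
grip_width: 0.0275
finger_force: 26.5
```

```bash
python3 -m crank '{"travel":[[0,0,-0.1],[0,0,-0.2],[0,0,-0.2],[0,0,-0.2],[0,0,-0.2]],"turn":[[0,0,0],[0,0,0],[0,0,0],[0,0,0],[0,0,0]],"gripper":[1,1,1,1,1]}'
python3 -m crank '{"travel":[[0,0,-0.1],[0,0,-0.1],[0,0,-0.1],[0,0,-0.1],[0,0,-0.1]],"turn":[[0,0,0],[0,0,0],[0,0,0],[0,0,0],[0,0,0]],"gripper":[1,1,1,1,1]}'
```

```text
clock: 6.8
position: [0.469, 0.3156, 0.0667]
tool_rot: [-3.141, -0.001, 0.0]
force: [-0.8, 1.7, 4.8]
grip_width: 0.0277
finger_force: 24.7
clock: 7.3
position: [0.4693, 0.3162, 0.0663]
tool_rot: [-3.14, -0.002, 0.0]
force: [-2.8, 2.5, 15.6]
grip_width: 0.0277
finger_force: 25.4
```

Contact at 0.0667, which is the 4 mm base plate. Release and lift.

```bash
python3 -m crank '{"travel":[[0,0,0.1],[0,0,0.1],[0,0,0.1],[0,0,0.1],[0,0,0.1]],"turn":[[0,0,0],[0,0,0],[0,0,0],[0,0,0],[0,0,0]],"gripper":[0.65,0.6,0.5,0.4,0.4]}'
python3 -m crank '{"travel":[[0,0,0],[0,0,1],[0,0,4],[0,0,8.5],[0,0,13]],"turn":[[0,0,0],[0,0,0],[0,0,0],[0,0,0],[0,0,0]],"gripper":[0.4,0.4,0.4,0.4,0.4]}'
python3 -m crank '{"travel":[[2,-5,0],[3.9,-9.9,0],[5.6,-14.8,0],[7.2,-19.6,0],[8.7,-24,0]],"turn":[[0,0,0],[0,0,0],[0,0,0],[0,0,0],[0,0,0]],"gripper":[0.2,0,0,0,0]}'
python3 - <<'E'
from workcell import bot
import cv2,numpy as np
print(bot.observe()['position'])
a=bot.grab_frame("scene")["pixels"][150:350,260:600,::-1]
cv2.imwrite("pics/p3.png",cv2.resize(a,None,fx=2,fy=2))
E
```

```text
clock: 7.8
position: [0.4687, 0.3149, 0.0662]
tool_rot: [3.141, 0.0, -0.0]
force: [-0.3, 0.2, 0.5]
grip_width: 0.0513
finger_force: 0.0
clock: 8.3
position: [0.4683, 0.3148, 0.1983]
tool_rot: [3.141, 0.001, 0.0]
force: [0.8, 0.4, 0.4]
grip_width: 0.0511
finger_force: 0.0
clock: 8.8
position: [0.5544, 0.0781, 0.1973]
tool_rot: [-3.141, -0.001, -0.0]
force: [1.2, 1.4, -0.7]
grip_width: 0.0853
finger_force: 0.0
[0.5544186  0.07805645 0.19728188]
```

View pics/p3.png

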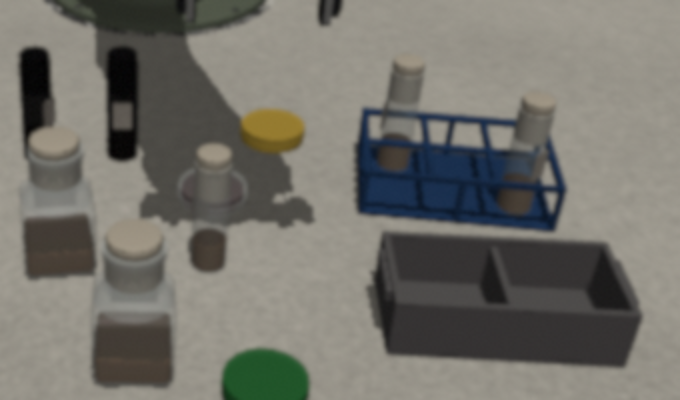

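Vial standing in the rack (p3 at (520,150)). Now vial A.

```bash
python3 -m crank '{"travel":[[0.3,-2.7,0],[0.3,-2.7,-3],[0.3,-2.7,-7],[0.3,-2.7,-11],[0.3,-2.7,-13.4]],"turn":[[0,0,0],[0,0,0],[0,0,0],[0,0,0],[0,0,0]],"gripper":[0,0,0,0,0]}'
python3 -m crank '{"travel":[[0,0,0],[0,0,0],[0,0,0],[0,0,0],[0,0,0]],"turn":[[0,0,0],[0,0,0],[0,0,0],[0,0,0],[0,0,0]],"gripper":[0,0.3,0.6,1,1]}' 25
python3 -m crank '{"travel":[[0,0,0],[0,0,0],[0,0,0],[0,0,0],[0,0,0]],"turn":[[0,0,0],[0,0,0],[0,0,0],[0,0,0],[0,0,0]],"gripper":[1,1,1,1,1]}'
python3 -m crank '{"travel":[[0,0,1],[0,0,4],[0,0,8],[0,0,11.5],[0,0,13]],"turn":[[0,0,0],[0,0,0],[0,0,0],[0,0,0],[0,0,0]],"gripper":[1,1,1,1,1]}'
```

```text
clock: 9.35
position: [0.5561, 0.0532, 0.0604]
tool_rot: [3.142, 0.002, -0.0]
force: [1.3, -0.9, -0.0]
grip_width: 0.0851
finger_force: 0.0
clock: 9.85
position: [0.5576, 0.0531, 0.0634]
tool_rot: [-3.141, -0.002, -0.0]
force: [0.6, -0.5, 1.4]
grip_width: 0.028
finger_force: 3.4
clock: 10.35
position: [0.5578, 0.0532, 0.0634]
tool_rot: [-3.141, -0.002, -0.0]
force: [-2.1, 0.3, 11.4]
grip_width: 0.0279
finger_force: 25.3
clock: 10.85
position: [0.558, 0.0532, 0.1964]
tool_rot: [-3.141, -0.004, -0.0]
force: [0.3, 0.1, 0.1]
grip_width: 0.0277
finger_force: 24.8
```

```bash
python3 -m crank '{"travel":[[-1.5,2.7,0],[-3.5,6.7,0],[-5.6,10.7,0],[-7.7,14.7,0],[-9.8,18.7,0]],"turn":[[0,0,0],[0,0,0],[0,0,0],[0,0,0],[0,0,0]],"gripper":[1,1,1,1,1]}'
python3 -m crank '{"travel":[[-2,3.8,0],[-3.5,6.6,0],[-4.2,8,0],[-4.2,8,0],[-4.2,8,-2]],"turn":[[0,0,0],[0,0,0],[0,0,0],[0,0,0],[0,0,0]],"gripper":[1,1,1,1,1]}'
python3 -m crank '{"travel":[[0,0,-3],[0,0,-6],[0,0,-6],[0,0,-6],[0,0,-6]],"turn":[[0,0,0],[0,0,0],[0,0,0],[0,0,0],[0,0,0]],"gripper":[1,1,1,1,1]}'
python3 - <<'E'
from workcell import bot
import cv2,numpy as np
print(bot.observe()['position'])
a=bot.grab_frame("scene")["pixels"][150:350,400:600,::-1];b=bot.grab_frame("top")["pixels"][180:380,60:260,::-1]
cv2.imwrite("pics/p4.png",cv2.resize(np.hstack([a,b]),None,fx=2,fy=2))
E
```

```text
clock: 11.35
position: [0.458, 0.2414, 0.1932]
tool_rot: [-3.141, -0.001, -0.0]
force: [0.1, 0.9, -0.6]
grip_width: 0.0276
finger_force: 24.8
clock: 11.85
position: [0.4181, 0.3207, 0.1744]
tool_rot: [-3.139, -0.003, 0.0]
force: [0.3, -0.9, -0.9]
grip_width: 0.028
finger_force: 24.8
clock: 12.35
position: [0.4179, 0.3203, 0.1139]
tool_rot: [-3.14, -0.001, -0.001]
force: [0.3, 0.9, -0.0]
grip_width: 0.0274
finger_force: 24.8
[0.4178587  0.32026709 0.11392002]
```

View pics/p4.png

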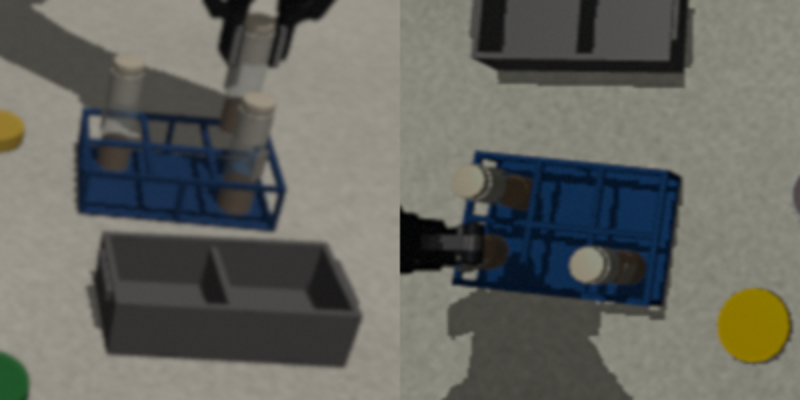

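Vial's brown bottom at p4 (490,252) sits within the near-left opening. Lower from 0.114 to contact near 0.067.

```bash
python3 -m crank '{"travel":[[0,0,-2],[0,0,-3.7],[0,0,-4.4],[0,0,-4.6],[0,0,-4.6]],"turn":[[0,0,0],[0,0,0],[0,0,0],[0,0,0],[0,0,0]],"gripper":[1,1,1,1,1]}'
python3 -m crank '{"travel":[[0,0,-0.1],[0,0,-0.2],[0,0,-0.2],[0,0,-0.2],[0,0,-0.2]],"turn":[[0,0,0],[0,0,0],[0,0,0],[0,0,0],[0,0,0]],"gripper":[1,1,1,1,1]}'
```

```text
clock: 12.95
position: [0.4174, 0.3204, 0.0673]
tool_rot: [-3.141, -0.001, -0.0]
force: [-0.6, 0.1, -0.7]
grip_width: 0.0279
finger_force: 24.9
clock: 13.45
position: [0.4182, 0.3208, 0.0666]
tool_rot: [-3.14, -0.003, -0.001]
force: [-3.3, -3.6, 29.6]
grip_width: 0.0281
finger_force: 28.4
```

```bash
python3 -m crank '{"travel":[[0,0,0.2],[0,0,0.2],[0,0,0.2],[0,0,0.2],[0,0,0.2]],"turn":[[0,0,0],[0,0,0],[0,0,0],[0,0,0],[0,0,0]],"gripper":[0.65,0.6,0.5,0.4,0.4]}'
python3 -m crank '{"travel":[[0,0,0],[0,0,1],[0,0,4],[0,0,8.5],[0,0,13]],"turn":[[0,0,0],[0,0,0],[0,0,0],[0,0,0],[0,0,0]],"gripper":[0.4,0.4,0.4,0.4,0.4]}'
python3 -m crank '{"travel":[[2.5,-3.2,0],[5.1,-6.5,0],[7.7,-9.8,0],[10.3,-13.1,0],[12.9,-16.4,0]],"turn":[[0,0,0],[0,0,0],[0,0,0],[0,0,0],[0,0,0]],"gripper":[0.2,0,0,0,0]}'
python3 -m crank '{"travel":[[2.6,-3.3,0],[5.2,-6.6,0],[7.8,-9.9,0],[10.4,-13.2,0],[12.7,-16.1,0]],"turn":[[0,0,0],[0,0,0],[0,0,0],[0,0,0],[0,0,0]],"gripper":[0,0,0,0,0]}'
python3 -m crank '{"travel":[[0,0,0],[0,0,0],[0,0,-3],[0,0,-5],[0,0,-5]],"turn":[[0,0,0],[0,0,0],[0,0,0],[0,0,0],[0,0,0]],"gripper":[0,0,0,0,0]}'
python3 - <<'E'
from workcell import bot
import cv2,numpy as np
print(bot.observe()['position'])
a=bot.grab_frame("scene")["pixels"][150:350,260:600,::-1]
cv2.imwrite("pics/p5.png",cv2.resize(a,None,fx=2,fy=2))
E
```

```text
clock: 13.95
position: [0.417, 0.3201, 0.0662]
tool_rot: [3.142, 0.0, -0.0]
force: [-0.0, -0.3, -0.8]
grip_width: 0.0513
finger_force: 0.0
clock: 14.45
position: [0.4166, 0.3198, 0.1983]
tool_rot: [3.141, 0.001, 0.0]
force: [0.7, 0.6, -0.1]
grip_width: 0.051
finger_force: 0.0
clock: 14.95
position: [0.5468, 0.1546, 0.1972]
tool_rot: [-3.141, -0.0, 0.0]
force: [0.4, 0.9, 0.6]
grip_width: 0.0854
finger_force: 0.0
clock: 15.45
position: [0.6739, -0.007, 0.1971]
tool_rot: [3.142, -0.0, -0.001]
force: [0.1, -0.2, 0.6]
grip_width: 0.0853
finger_force: 0.0
clock: 15.95
position: [0.6712, -0.0036, 0.1443]
tool_rot: [-3.141, 0.004, 0.001]
force: [0.7, -0.3, -1.3]
grip_width: 0.0854
finger_force: 0.0
[ 0.67122416 -0.00364537  0.14432351]
```

View pics/p5.png

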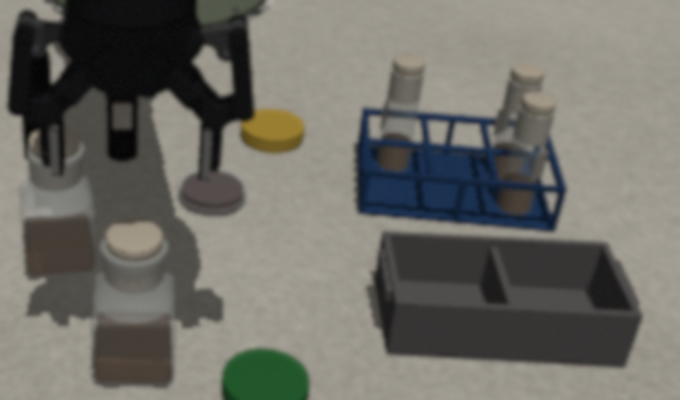

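Both vials are in the rack. The fingers straddle bottle A's neck (p5 tips at 53 and 210, plug at 135).

```bash
python3 -m crank '{"travel":[[0.2,0,-2],[0.2,0,-4],[0.2,0,-6],[0.2,0,-7],[0.2,0,-7]],"turn":[[0,0,0],[0,0,0],[0,0,0],[0,0,0],[0,0,0]],"gripper":[0,0,0,0,0]}'
python3 -m crank '{"travel":[[0,0,0],[0,0,0],[0,0,0],[0,0,0],[0,0,0]],"turn":[[0,0,0],[0,0,0],[0,0,0],[0,0,0],[0,0,0]],"gripper":[0.2,0.4,0.7,1,1]}' 30
python3 -m crank '{"travel":[[0,0,0],[0,0,0],[0,0,0],[0,0,0],[0,0,0]],"turn":[[0,0,0],[0,0,0],[0,0,0],[0,0,0],[0,0,0]],"gripper":[1,1,1,1,1]}'
python3 -m crank '{"travel":[[0,0,0.5],[0,0,2],[0,0,5],[0,0,8],[0,0,10]],"turn":[[0,0,0],[0,0,0],[0,0,0],[0,0,0],[0,0,0]],"gripper":[1,1,1,1,1]}'
```

```text
clock: 16.5
position: [0.6748, -0.0045, 0.0763]
tool_rot: [-3.141, 0.001, 0.0]
force: [-0.3, -1.1, -0.5]
grip_width: 0.0854
finger_force: 0.0
clock: 17.0
position: [0.6756, -0.0045, 0.0774]
tool_rot: [-3.141, -0.002, 0.0]
force: [-0.1, 1.6, 6.4]
grip_width: 0.041
finger_force: 29.5
clock: 17.5
position: [0.6757, -0.0046, 0.0774]
tool_rot: [-3.141, -0.002, 0.0]
force: [-1.2, 2.1, 6.4]
grip_width: 0.0414
finger_force: 29.5
clock: 18.0
position: [0.6757, -0.005, 0.1798]
tool_rot: [-3.141, -0.003, -0.0]
force: [0.6, 0.1, -0.7]
grip_width: 0.0411
finger_force: 30.4
```

```bash
python3 -m crank '{"travel":[[-0.4,2.5,0],[-1.1,6,0],[-1.9,10,0],[-2.7,14,0],[-3.4,18,0]],"turn":[[0,0,0],[0,0,-1],[0,0,-2],[0,0,-3],[0,0,-3]],"gripper":[1,1,1,1,1]}'
python3 -m crank '{"travel":[[-0.7,4,0],[-1.5,8,0],[-2,11,0],[-2.2,12.7,0],[-2.2,12.7,0]],"turn":[[0,0,0],[0,0,0],[0,0,0],[0,0,0],[0,0,0]],"gripper":[1,1,1,1,1]}'
python3 -m crank '{"travel":[[0,0,0],[0,0,-1],[0,0,-3],[0,0,-3.5],[0,0,-3.5]],"turn":[[0,0,0],[0,0,0],[0,0,0],[0,0,0],[0,0,0]],"gripper":[1,1,1,1,1]}'
python3 - <<'E'
from workcell import bot
import cv2,numpy as np
print(bot.observe()['position'])
a=bot.grab_frame("scene")["pixels"][170:370,400:600,::-1];b=bot.grab_frame("top")["pixels"][100:300,60:260,::-1]
cv2.imwrite("pics/p6.png",cv2.resize(np.hstack([a,b]),None,fx=2,fy=2))
E
```

```text
clock: 18.5
position: [0.6407, 0.1765, 0.1778]
tool_rot: [-3.141, -0.001, -0.053]
force: [0.3, 0.1, -1.6]
grip_width: 0.0412
finger_force: 30.5
clock: 19.0
position: [0.6184, 0.3046, 0.177]
tool_rot: [-3.14, -0.0, -0.049]
force: [-0.3, 0.2, -1.6]
grip_width: 0.0412
finger_force: 30.5
clock: 19.5
position: [0.6189, 0.3008, 0.1403]
tool_rot: [3.14, 0.001, -0.054]
force: [0.1, -0.4, -0.2]
grip_width: 0.0414
finger_force: 30.5
[0.61893015 0.30079772 0.14029709]
```

View pics/p6.png

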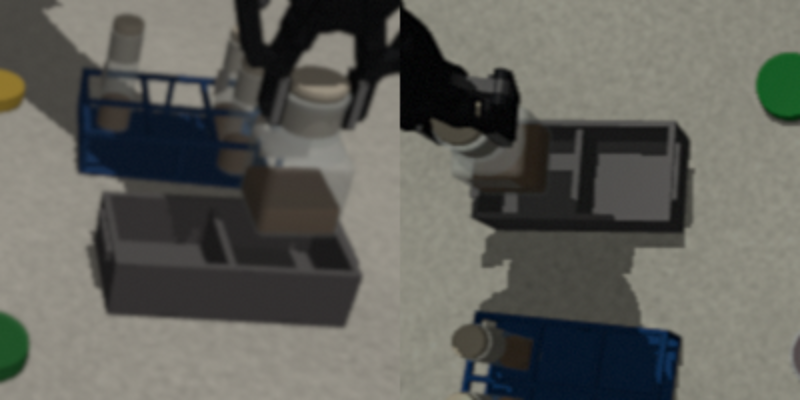

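```bash
python3 - <<'E'
import pickle
from geo import *
d=pickle.load(open('f0.pkl','rb'));t=d['top']
for p in [(134,164),(132.5,194.5),(122,194)]: print(ray(t,p,.063).round(4))
E
python3 -m crank '{"travel":[[0.1,0.1,-1],[0.1,0.1,-1.5],[0.1,0.1,-1.5],[0.1,0.1,-1.5],[0.1,0.1,-1.5]],"turn":[[0,0,0],[0,0,0],[0,0,0],[0,0,0],[0,0,0]],"gripper":[1,1,1,1,1]}'
```

```text
[0.6493 0.2789 0.063 ]
[0.5974 0.2788 0.063 ]
[0.5986 0.2962 0.063 ]
clock: 20.1
position: [0.6201, 0.3031, 0.1265]
tool_rot: [-3.141, -0.0, -0.052]
force: [0.5, -0.2, -1.1]
grip_width: 0.0414
finger_force: 30.5
```

```bash
python3 -m crank '{"travel":[[-0.2,-0.2,0],[-0.2,-0.2,-1.5],[-0.2,-0.2,-3],[-0.2,-0.2,-4],[-0.2,-0.2,-4.2]],"turn":[[0,0,0],[0,0,0],[0,0,0],[0,0,0],[0,0,0]],"gripper":[1,1,1,1,1]}'
python3 -m crank '{"travel":[[0,0,-0.1],[0,0,-0.2],[0,0,-0.2],[0,0,-0.2],[0,0,-0.2]],"turn":[[0,0,0],[0,0,0],[0,0,0],[0,0,0],[0,0,0]],"gripper":[1,1,1,1,1]}'
```

```text
clock: 20.6
position: [0.6173, 0.3009, 0.0824]
tool_rot: [3.141, 0.002, -0.052]
force: [-0.9, -0.6, 1.8]
grip_width: 0.0416
finger_force: 30.0
clock: 21.1
position: [0.6181, 0.3011, 0.0825]
tool_rot: [-3.141, -0.0, -0.052]
force: [-0.9, 0.1, -1.4]
grip_width: 0.0412
finger_force: 30.4
```

```bash
python3 -m crank '{"travel":[[0,0,-0.1],[0,0,-0.1],[0,0,-0.2],[0,0,-0.2],[0,0,-0.2]],"turn":[[0,0,0],[0,0,0],[0,0,0],[0,0,0],[0,0,0]],"gripper":[1,1,1,1,1]}'
python3 -m crank '{"travel":[[0,0,-0.1],[0,0,-0.1],[0,0,-0.1],[0,0,-0.1],[0,0,-0.1]],"turn":[[0,0,0],[0,0,0],[0,0,0],[0,0,0],[0,0,0]],"gripper":[1,1,1,1,1]}'
```

```text
clock: 21.6
position: [0.6185, 0.3023, 0.0817]
tool_rot: [-3.14, -0.002, -0.052]
force: [-2.9, 1.1, 13.1]
grip_width: 0.0412
finger_force: 28.9
clock: 22.1
position: [0.6186, 0.303, 0.0812]
tool_rot: [-3.138, -0.002, -0.052]
force: [-3.2, 5.2, 17.2]
grip_width: 0.0412
finger_force: 28.5
```

```bash
python3 -m crank '{"travel":[[0,0,0.2],[0,0,0.2],[0,0,0.2],[0,0,0.2],[0,0,0.2]],"turn":[[0,0,0],[0,0,0],[0,0,0],[0,0,0],[0,0,0]],"gripper":[0.48,0.42,0.3,0.2,0.2]}'
python3 -m crank '{"travel":[[0,0,0],[0,0,1],[0,0,4],[0,0,8],[0,0,11]],"turn":[[0,0,0],[0,0,0],[0,0,0],[0,0,0],[0,0,0]],"gripper":[0.2,0.2,0.2,0.2,0.2]}'
python3 -m crank '{"travel":[[-0.7,-4,0],[-1.4,-8,0],[-2.1,-12,0],[-2.8,-16,0],[-3.5,-20,0]],"turn":[[0,0,1],[0,0,2],[0,0,3],[0,0,3],[0,0,3]],"gripper":[0.2,0,0,0,0]}'
python3 -m crank '{"travel":[[-0.7,-4,0],[-1.4,-8,0],[-2.1,-12,0],[-2.7,-17.1,0],[-2.7,-17.1,0]],"turn":[[0,0,0],[0,0,0],[0,0,0],[0,0,0],[0,0,0]],"gripper":[0,0,0,0,0]}'
python3 -m crank '{"travel":[[0,0,0],[0,0,-2],[0,0,-4],[0,0,-4.5],[0,0,-4.5]],"turn":[[0,0,0],[0,0,0],[0,0,0],[0,0,0],[0,0,0]],"gripper":[0,0,0,0,0]}'
python3 - <<'E'
from workcell import bot
import cv2,numpy as np
print(bot.observe()['position'])
a=bot.grab_frame("scene")["pixels"][130:370,220:600,::-1]
cv2.imwrite("pics/p7.png",cv2.resize(a,None,fx=2,fy=2))
E
```

```text
clock: 22.6
position: [0.618, 0.3009, 0.0811]
tool_rot: [3.141, 0.0, -0.053]
force: [-0.4, 0.1, -0.2]
grip_width: 0.0682
finger_force: 0.0
clock: 23.1
position: [0.6184, 0.3012, 0.1943]
tool_rot: [-3.141, -0.001, -0.053]
force: [0.7, 0.5, 0.6]
grip_width: 0.068
finger_force: 0.0
clock: 23.6
position: [0.5827, 0.0995, 0.1922]
tool_rot: [-3.141, -0.001, -0.0]
force: [1.4, -0.1, 0.4]
grip_width: 0.0854
finger_force: 0.0
clock: 24.1
position: [0.555, -0.077, 0.1922]
tool_rot: [3.139, -0.0, -0.008]
force: [0.7, 0.7, 0.1]
grip_width: 0.0854
finger_force: 0.0
clock: 24.6
position: [0.556, -0.0688, 0.1462]
tool_rot: [-3.141, 0.001, 0.001]
force: [0.5, -0.4, 0.7]
grip_width: 0.0856
finger_force: 0.0
[ 0.55601355 -0.06881338  0.14616558]
```

View pics/p7.png

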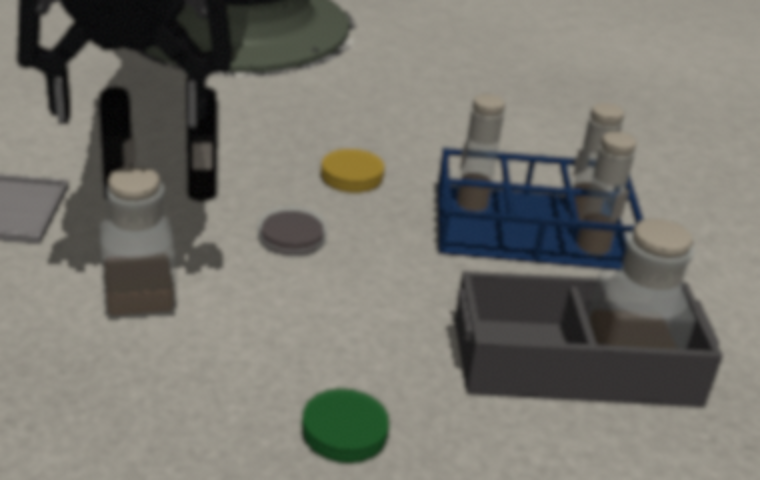

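Bottle A stands in the carrier's right cell (p7 (650,290)) and the gripper is over bottle B.

```bash
python3 -m crank '{"travel":[[0.1,0,-2],[0.1,0,-4],[0.1,0,-6],[0.1,0,-6.9],[0.1,0,-6.9]],"turn":[[0,0,0],[0,0,0],[0,0,0],[0,0,0],[0,0,0]],"gripper":[0,0,0,0,0]}'
python3 -m crank '{"travel":[[0,0,0],[0,0,0],[0,0,0],[0,0,0],[0,0,0]],"turn":[[0,0,0],[0,0,0],[0,0,0],[0,0,0],[0,0,0]],"gripper":[0.2,0.4,0.7,1,1]}' 30
python3 -m crank '{"travel":[[0,0,0],[0,0,0],[0,0,0],[0,0,0],[0,0,0]],"turn":[[0,0,0],[0,0,0],[0,0,0],[0,0,0],[0,0,0]],"gripper":[1,1,1,1,1]}'
python3 -m crank '{"travel":[[0,0,0.5],[0,0,2],[0,0,5],[0,0,8],[0,0,10]],"turn":[[0,0,0],[0,0,0],[0,0,0],[0,0,0],[0,0,0]],"gripper":[1,1,1,1,1]}'
```

```text
clock: 25.15
position: [0.557, -0.0696, 0.0772]
tool_rot: [-3.141, 0.001, 0.0]
force: [0.7, 0.2, -0.2]
grip_width: 0.0856
finger_force: 0.0
clock: 25.65
position: [0.5576, -0.0697, 0.0782]
tool_rot: [-3.141, -0.001, -0.0]
force: [-1.5, 1.5, 7.8]
grip_width: 0.0414
finger_force: 29.2
clock: 26.15
position: [0.5576, -0.0696, 0.0782]
tool_rot: [-3.141, -0.001, 0.0]
force: [0.1, 1.9, 7.5]
grip_width: 0.0408
finger_force: 29.2
clock: 26.65
position: [0.5574, -0.0701, 0.1797]
tool_rot: [3.141, -0.002, -0.0]
force: [-0.1, 0.4, -1.7]
grip_width: 0.041
finger_force: 30.5
```

```bash
python3 -m crank '{"travel":[[0.5,2.5,0],[1.3,6,0],[2,10,0],[2.8,14,0],[3.6,18,0]],"turn":[[0,0,-2],[0,0,-4],[0,0,-6],[0,0,-8],[0,0,-10]],"gripper":[1,1,1,1,1]}'
python3 -m crank '{"travel":[[0.8,4,0],[1.6,8,0],[2.3,10.5,0],[2.3,11,0],[2.3,11,0]],"turn":[[0,0,0],[0,0,0],[0,0,0],[0,0,0],[0,0,0]],"gripper":[1,1,1,1,1]}'
python3 -m crank '{"travel":[[0,0,0],[0,0,-1],[0,0,-3],[0,0,-3.5],[0,0,-3.5]],"turn":[[0,0,0],[0,0,0],[0,0,0],[0,0,0],[0,0,0]],"gripper":[1,1,1,1,1]}'
python3 - <<'E'
from workcell import bot
import cv2,numpy as np
print(bot.observe()['position'])
a=bot.grab_frame("scene")["pixels"][170:370,400:600,::-1];b=bot.grab_frame("top")["pixels"][100:300,60:260,::-1]
cv2.imwrite("pics/p8.png",cv2.resize(np.hstack([a,b]),None,fx=2,fy=2))
E
```

```text
clock: 27.15
position: [0.5931, 0.1116, 0.1778]
tool_rot: [-3.142, -0.0, -0.176]
force: [1.1, -0.5, -1.5]
grip_width: 0.0411
finger_force: 30.5
clock: 27.65
position: [0.6157, 0.2207, 0.1773]
tool_rot: [3.141, 0.0, -0.173]
force: [0.4, -1.2, -1.6]
grip_width: 0.0414
finger_force: 30.6
clock: 28.15
position: [0.6156, 0.2192, 0.1414]
tool_rot: [3.14, 0.002, -0.175]
force: [0.9, 0.1, -0.8]
grip_width: 0.0415
finger_force: 30.5
[0.61560065 0.219168   0.14136003]
```

View pics/p8.png

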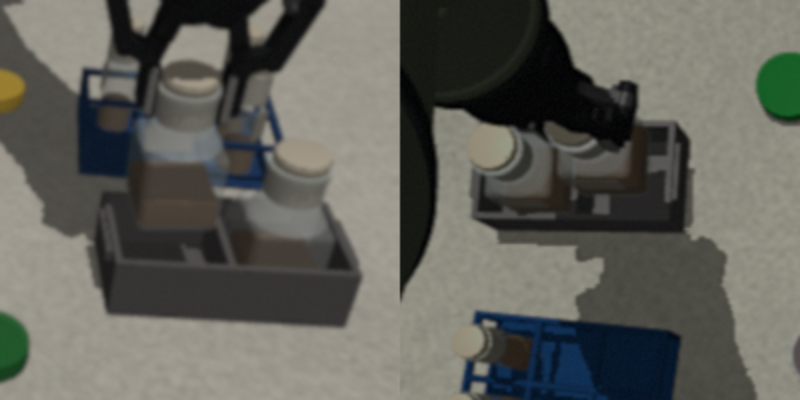

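Bottle B hangs square over the left cell and bottle A stands next to it. Lower.

```bash
python3 -m crank '{"travel":[[0.1,0.1,-1.5],[0.1,0.1,-3],[0.1,0.1,-4.5],[0.1,0.1,-5.5],[0.1,0.1,-5.7]],"turn":[[0,0,0],[0,0,0],[0,0,0],[0,0,0],[0,0,0]],"gripper":[1,1,1,1,1]}'
python3 -m crank '{"travel":[[0,0,-0.1],[0,0,-0.2],[0,0,-0.2],[0,0,-0.2],[0,0,-0.2]],"turn":[[0,0,0],[0,0,0],[0,0,0],[0,0,0],[0,0,0]],"gripper":[1,1,1,1,1]}'
```

```text
clock: 28.75
position: [0.6163, 0.2208, 0.0835]
tool_rot: [3.14, 0.002, -0.174]
force: [0.0, -0.7, -0.2]
grip_width: 0.0412
finger_force: 30.5
clock: 29.25
position: [0.6172, 0.2211, 0.0836]
tool_rot: [-3.141, -0.0, -0.175]
force: [1.0, -0.3, -1.4]
grip_width: 0.0414
finger_force: 30.5
```

```bash
python3 -m crank '{"travel":[[0,0,-0.1],[0,0,-0.1],[0,0,-0.1],[0,0,-0.2],[0,0,-0.2]],"turn":[[0,0,0],[0,0,0],[0,0,0],[0,0,0],[0,0,0]],"gripper":[1,1,1,1,1]}'
python3 -m crank '{"travel":[[0,0,-0.1],[0,0,-0.1],[0,0,-0.1],[0,0,-0.1],[0,0,-0.1]],"turn":[[0,0,0],[0,0,0],[0,0,0],[0,0,0],[0,0,0]],"gripper":[1,1,1,1,1]}'
```

```text
clock: 29.75
position: [0.6176, 0.2223, 0.0826]
tool_rot: [-3.14, -0.001, -0.174]
force: [-3.6, 3.3, 12.8]
grip_width: 0.0415
finger_force: 28.9
clock: 30.25
position: [0.6178, 0.2231, 0.0821]
tool_rot: [-3.138, -0.002, -0.174]
force: [-4.3, 5.2, 18.9]
grip_width: 0.0411
finger_force: 28.6
```

```bash
python3 -m crank '{"travel":[[0,0,0.2],[0,0,0.2],[0,0,0.2],[0,0,0.2],[0,0,0.2]],"turn":[[0,0,0],[0,0,0],[0,0,0],[0,0,0],[0,0,0]],"gripper":[0.48,0.42,0.36,0.3,0.3]}'
python3 -m crank '{"travel":[[0,0,0],[0,0,1],[0,0,4],[0,0,8],[0,0,11]],"turn":[[0,0,0],[0,0,0],[0,0,0],[0,0,0],[0,0,0]],"gripper":[0.3,0.3,0.3,0.3,0.3]}'
python3 -m crank '{"travel":[[-3.1,-3.4,0],[-6.2,-6.8,0],[-9.3,-10.2,0],[-12.4,-13.6,0],[-15.3,-16.6,0]],"turn":[[0,0,2],[0,0,4],[0,0,6],[0,0,8],[0,0,10]],"gripper":[0.3,0,0,0,0]}'
python3 -m crank '{"travel":[[0,0,0],[0,0,-3],[0,0,-7],[0,0,-11],[0,0,-14]],"turn":[[0,0,0],[0,0,0],[0,0,0],[0,0,0],[0,0,0]],"gripper":[0,0,0,0,0]}'
python3 - <<'E'
from workcell import bot
import cv2,numpy as np
print(bot.observe()['position'])
a=bot.grab_frame("scene")["pixels"][130:370,220:600,::-1]
cv2.imwrite("pics/p9.png",cv2.resize(a,None,fx=2,fy=2))
E
```

```text
clock: 30.75
position: [0.617, 0.221, 0.0821]
tool_rot: [3.141, 0.0, -0.175]
force: [-0.5, -1.2, -0.1]
grip_width: 0.0596
finger_force: 0.0
clock: 31.25
position: [0.6174, 0.2212, 0.1952]
tool_rot: [-3.141, -0.001, -0.175]
force: [0.1, 0.1, 0.0]
grip_width: 0.0601
finger_force: 0.0
clock: 31.75
position: [0.4626, 0.0535, 0.193]
tool_rot: [3.141, -0.001, 0.001]
force: [1.5, 0.7, 0.3]
grip_width: 0.0853
finger_force: 0.0
clock: 32.25
position: [0.464, 0.0552, 0.051]
tool_rot: [-3.141, -0.0, -0.0]
force: [0.2, 0.4, -0.0]
grip_width: 0.0852
finger_force: 0.0
[0.46402187 0.05519576 0.05100057]
```

View pics/p9.png

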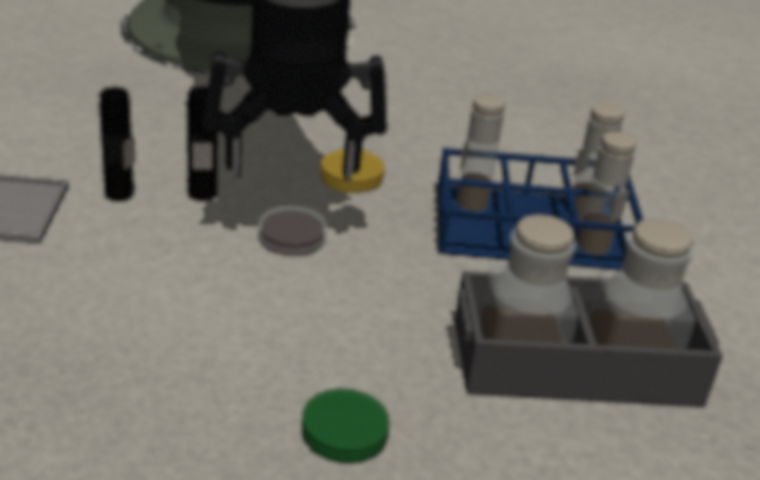

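Both bottles stand in their cells and the fingers straddle the plate (tips at 233 and 352, plate at 292). That was picture 14, so from here I go by measurement only.

```bash
python3 -m crank '{"travel":[[0,-0.1,-1.5],[0,-0.1,-3],[0,-0.1,-4],[0,-0.1,-4.5],[0,-0.1,-4.8]],"turn":[[0,0,0],[0,0,0],[0,0,0],[0,0,0],[0,0,0]],"gripper":[0,0,0,0,0]}'
python3 -m crank '{"travel":[[0,0,-0.1],[0,0,-0.2],[0,0,-0.2],[0,0,-0.2],[0,0,-0.2]],"turn":[[0,0,0],[0,0,0],[0,0,0],[0,0,0],[0,0,0]],"gripper":[0,0,0,0,0]}'
```

```text
clock: 32.8
position: [0.4644, 0.0542, 0.0046]
tool_rot: [-3.142, -0.0, -0.0]
force: [-0.4, 0.4, -0.2]
grip_width: 0.0854
finger_force: 0.0
clock: 33.3
position: [0.4641, 0.0541, 0.0025]
tool_rot: [-3.142, -0.0, -0.0]
force: [0.4, -0.9, 0.7]
grip_width: 0.0852
finger_force: 0.0
```

Close gently at 20 N.

```bash
python3 -m crank '{"travel":[[0,0,-0.1],[0,0,-0.1],[0,0,-0.1],[0,0,-0.1],[0,0,-0.1]],"turn":[[0,0,0],[0,0,0],[0,0,0],[0,0,0],[0,0,0]],"gripper":[0.1,0.2,0.25,0.3,0.4]}' 20
python3 -m crank '{"travel":[[0,0,0],[0,0,0],[0,0,0],[0,0,0],[0,0,0]],"turn":[[0,0,0],[0,0,0],[0,0,0],[0,0,0],[0,0,0]],"gripper":[1,1,1,1,1]}'
```

```text
clock: 33.8
position: [0.4641, 0.0541, 0.0015]
tool_rot: [-3.142, -0.0, -0.0]
force: [-2.3, -0.3, 6.7]
grip_width: 0.0586
finger_force: 19.7
clock: 34.3
position: [0.4641, 0.0541, 0.0015]
tool_rot: [-3.142, -0.0, -0.0]
force: [-2.6, 0.9, 7.4]
grip_width: 0.059
finger_force: 19.8
```

```bash
python3 -m crank '{"travel":[[0,0,0.5],[0,0,2],[0,0,5],[0,0,9],[0,0,13]],"turn":[[0,0,0],[0,0,0],[0,0,0],[0,0,0],[0,0,0]],"gripper":[1,1,1,1,1]}'
python3 -m crank '{"travel":[[0,-2,0],[-0.5,-5,0],[-1,-9,0],[-1.5,-13,0],[-2,-17,0]],"turn":[[0,0,0],[0,0,-1],[0,0,-3],[0,0,-4.5],[0,0,-5.6]],"gripper":[1,1,1,1,1]}'
python3 -m crank '{"travel":[[-0.5,-4,0],[-1,-7.5,0],[-1.3,-9.2,0],[-1.3,-9.2,0],[-1.3,-9.2,0]],"turn":[[0,0,0],[0,0,0],[0,0,0],[0,0,0],[0,0,0]],"gripper":[1,1,1,1,1]}'
python3 -m crank '{"travel":[[0,0,-3],[0,0,-6],[0,0,-8],[0,0,-9],[0,0,-9]],"turn":[[0,0,0],[0,0,0],[0,0,0],[0,0,0],[0,0,0]],"gripper":[1,1,1,1,1]}'
python3 - <<'E'
from workcell import bot
import cv2,numpy as np,pickle
from geo import *
print(bot.observe()['position'])
d={n:bot.grab_frame(n) for n in('scene','top')};pickle.dump(d,open('f1.pkl','wb'))
t=d['top']['pixels'].astype(int);o=pickle.load(open('f0.pkl','rb'))['top']['pixels'].astype(int)
# agar: reddish (r-g) blobs in tray region
m=((t[:,:,0]-t[:,:,1]>4)&(t.sum(2)>120)&(t.sum(2)<300)).astype(np.uint8);m=cv2.morphologyEx(m,cv2.MORPH_OPEN,np.ones((3,3)))
N,L,S,C=cv2.connectedComponentsWithStats(m)
for i in range(1,N):
    if S[i,4]>60 and S[i,0]>390: print(S[i],C[i].round(1),ray(d['top'],C[i],.055).round(4),ray(d['top'],C[i],.015).round(4))
E
```

```text
clock: 34.8
position: [0.4635, 0.054, 0.1328]
tool_rot: [3.141, 0.001, -0.0]
force: [0.2, -0.4, 0.7]
grip_width: 0.0589
finger_force: 21.8
clock: 35.3
position: [0.4436, -0.1174, 0.1317]
tool_rot: [3.142, -0.0, -0.099]
force: [1.5, -0.1, -0.1]
grip_width: 0.059
finger_force: 21.9
clock: 35.8
position: [0.4309, -0.2077, 0.1314]
tool_rot: [-3.141, 0.0, -0.098]
force: [0.6, 0.1, -0.2]
grip_width: 0.0585
finger_force: 21.9
clock: 36.3
position: [0.4308, -0.2069, 0.0406]
tool_rot: [-3.141, 0.002, -0.096]
force: [-0.1, 0.4, 0.0]
grip_width: 0.0588
finger_force: 21.9
[ 0.43081253 -0.20685399  0.04057686]
[424 301  15  10  91] [431.4 305.2] [ 0.4132 -0.1971  0.055 ] [ 0.4147 -0.2052  0.015 ]
```

```bash
python3 -m crank '{"travel":[[0,-0.1,-1],[0,-0.1,-2],[0,-0.1,-2.7],[0,-0.1,-3.1],[0,-0.1,-3.3]],"turn":[[0,0,0],[0,0,0],[0,0,0],[0,0,0],[0,0,0]],"gripper":[1,1,1,1,1]}'
python3 -m crank '{"travel":[[0,0,0],[0,0,-0.1],[0,0,-0.1],[0,0,-0.1],[0,0,-0.1]],"turn":[[0,0,0],[0,0,0],[0,0,0],[0,0,0],[0,0,0]],"gripper":[1,1,1,1,1]}'
python3 -m crank '{"travel":[[0,0,-0.1],[0,0,-0.1],[0,0,-0.1],[0,0,-0.1],[0,0,-0.1]],"turn":[[0,0,0],[0,0,0],[0,0,0],[0,0,0],[0,0,0]],"gripper":[1,1,1,1,1]}'
```

```text
clock: 36.9
position: [0.4308, -0.2088, 0.0077]
tool_rot: [-3.141, 0.001, -0.098]
force: [-0.7, 0.2, 0.6]
grip_width: 0.0588
finger_force: 21.9
clock: 37.4
position: [0.4312, -0.209, 0.0074]
tool_rot: [3.142, -0.0, -0.098]
force: [-0.2, 0.1, 0.2]
grip_width: 0.0594
finger_force: 21.9
clock: 37.9
position: [0.431, -0.2089, 0.0063]
tool_rot: [-3.142, 0.0, -0.098]
force: [0.2, -0.1, -0.5]
grip_width: 0.0587
finger_force: 21.9
```

```bash
python3 -m crank '{"travel":[[0,0,-0.1],[0,0,-0.1],[0,0,-0.1],[0,0,-0.1],[0,0,-0.1]],"turn":[[0,0,0],[0,0,0],[0,0,0],[0,0,0],[0,0,0]],"gripper":[1,1,1,1,1]}'
python3 -m crank '{"travel":[[0,0,-0.1],[0,0,-0.1],[0,0,-0.1],[0,0,-0.1],[0,0,-0.1]],"turn":[[0,0,0],[0,0,0],[0,0,0],[0,0,0],[0,0,0]],"gripper":[1,1,1,1,1]}'
python3 -m crank '{"travel":[[0,0,-0.1],[0,0,-0.1],[0,0,-0.1],[0,0,-0.1],[0,0,-0.1]],"turn":[[0,0,0],[0,0,0],[0,0,0],[0,0,0],[0,0,0]],"gripper":[1,1,1,1,1]}'
```

```text
clock: 38.4
position: [0.4311, -0.2089, 0.0053]
tool_rot: [-3.142, -0.0, -0.098]
force: [0.4, 0.1, -0.5]
grip_width: 0.0592
finger_force: 21.9
clock: 38.9
position: [0.4311, -0.2089, 0.0045]
tool_rot: [3.142, -0.0, -0.098]
force: [-1.3, 1.4, 10.9]
grip_width: 0.0588
finger_force: 22.7
clock: 39.4
position: [0.4312, -0.209, 0.0037]
tool_rot: [3.141, -0.001, -0.098]
force: [-2.7, 1.6, 14.6]
grip_width: 0.0589
finger_force: 24.3
```

Contact at 0.0045, exactly the tray floor. Open a little, lift away and check.

```bash
python3 -m crank '{"travel":[[0,0,0.1],[0,0,0.1],[0,0,0.1],[0,0,0.1],[0,0,0.1]],"turn":[[0,0,0],[0,0,0],[0,0,0],[0,0,0],[0,0,0]],"gripper":[0.28,0.25,0.22,0.2,0.2]}'
python3 -m crank '{"travel":[[0,0,0.5],[0,0,2],[0,0,5],[0,0,9],[0,0,13]],"turn":[[0,0,0],[0,0,0],[0,0,0],[0,0,0],[0,0,0]],"gripper":[0.2,0.2,0.2,0.2,0.2]}'
python3 -m crank '{"travel":[[-2,-4,1],[-4,-8,2],[-6,-12,4],[-8,-16,5],[-10,-20,5]],"turn":[[0,0,0],[0,0,0],[0,0,0],[0,0,0],[0,0,0]],"gripper":[0.2,0.2,0.2,0.2,0.2]}'
python3 -m crank '{"travel":[[-2,-3,0],[-4,-6,0],[-6,-9,0],[-6,-9,0],[-6,-9,0]],"turn":[[0,0,0],[0,0,0],[0,0,0],[0,0,0],[0,0,0]],"gripper":[0.2,0.2,0.2,0.2,0.2]}'
python3 - <<'E'
from workcell import bot
import cv2,numpy as np,pickle
from geo import *
d={n:bot.grab_frame(n) for n in('scene','top')};o=pickle.load(open('f0.pkl','rb'))
for tag,f in(('before',o),('now',d)):
  for n in('top','scene'):
    p=f[n]['pixels'];c=p.astype(int)
    m=((c[:,:,0]-c[:,:,1]>4)&(abs(c[:,:,1]-c[:,:,2])<9)&(c[:,:,1]<95)&(c[:,:,1]>45)).astype(np.uint8);m=cv2.morphologyEx(m,cv2.MORPH_OPEN,np.ones((3,3)))
    N,L,S,C=cv2.connectedComponentsWithStats(m)
    for i in range(1,N):
        if S[i,4]>120: print(tag,n,S[i],C[i].round(1),ray(f[n],C[i],.018).round(4))
E
```

```text
clock: 39.9
position: [0.431, -0.2089, 0.0042]
tool_rot: [-3.142, 0.0, -0.098]
force: [-0.4, 0.3, 0.1]
grip_width: 0.0687
finger_force: 0.0
clock: 40.4
position: [0.4306, -0.2087, 0.1359]
tool_rot: [-3.141, 0.001, -0.098]
force: [-0.6, -0.8, -0.2]
grip_width: 0.068
finger_force: 0.0
clock: 40.9
position: [0.3303, -0.4109, 0.1863]
tool_rot: [3.14, -0.002, -0.098]
force: [1.1, 0.3, 0.2]
grip_width: 0.0689
finger_force: 0.0
clock: 41.4
position: [0.2705, -0.499, 0.1843]
tool_rot: [-3.141, 0.0, -0.099]
force: [0.1, 1.5, 0.2]
grip_width: 0.0684
finger_force: 0.0
before top [257 262  31  31 773] [272.2 276.9] [0.464  0.0549 0.018 ]
before top [469 280  33  32 835] [484.7 295.5] [ 0.4292 -0.2909  0.018 ]
before scene [158 219  29  18 392] [172.  227.2] [ 0.4419 -0.2888  0.018 ]
before scene [273 258  32  19 536] [288.2 266.8] [ 0.5509 -0.0695  0.018 ]
before scene [357 265  16  19 159] [362.6 271.3] [0.5568 0.0495 0.018 ]
before scene [308 308  37  22 661] [326.3 318.8] [ 0.6721 -0.0029  0.018 ]
now top [418 279  33  32 835] [434.1 294.8] [ 0.4313 -0.2097  0.018 ]
now top [469 280  32  32 832] [484.6 295.4] [ 0.4293 -0.2908  0.018 ]
now scene [158 219  29  18 390] [171.9 227.3] [ 0.4422 -0.2889  0.018 ]
now scene [203 221  29  17 396] [216.9 228.9] [ 0.4435 -0.2077  0.018 ]
now scene [468 284  32  17 425] [482.8 292.7] [0.6017 0.2294 0.018 ]
now scene [525 286  32  18 431] [539.6 295.4] [0.6039 0.313  0.018 ]
```

The plate lies at (0.431,-0.210) beside the tray's first plate, which has not moved. The arm is clear, so I hand in.

```bash
python3 -c "
from workcell import bot
print(bot.job_done())"
```

```text
the job is handed in; nothing more can be done
None
```

I handed the job in after about 41 s on the robot clock: both vials are in the rack, both bottles are in the carrier, one to a cell, and the agar plate lies flat in the tray; the hand-in returned no verdict, and the plate was checked only by measurement because all 14 pictures had been viewed by then.

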